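Close a layer of coffee cartons in a ratchet clamp

ROBOT

A 7-joint arm with a two-finger parallel gripper is mounted at the origin on the work surface. World frame = base frame: x ahead of the robot, y to its left, z up, the work surface at z = 0. Lengths are in m, angles in rad, forces in N, time in s.
With the tool pointing down it reaches from about 0.425 to 0.95 m from the base axis. Payload 4.7 kg.
Tool frame: the origin (TCP) lies midway between the tips of the shut fingers; the grasp point (between the pads) lies 19 mm behind it; z points along the fingers, y is the line along which they close (so a half turn about z gives the same grasp; the last joint's range is limited). The gripper opens to 85 mm and grips with 20 to 120 N. Pads are 22 mm wide; open, the fingers measure 114 mm over their backs; the gripper's body (76 mm by 85 mm) begins 54 mm behind the grasp point. The pads swing forward as they close: fully open they stand 13 mm farther back than shut.
Start: joints at [-1.269, 0.469, -0.049, 1.532, 0.024, 1.141, -0.082], TCP at [0.219, 0.638, 0.231] pointing down, gripper open.
Joint ranges: [-2.59, 2.59], [-0.33, 1.99], [-1.39, 1.29], [0.1, 2.45], [-1.04, 4.18], [0.21, 1.99], [-2.66, 2.66]. Speed limits (rad/s): [2.57, 2.57, 3.14, 3.14, 3.14, 3.14, 3.14].

INTERFACE

Orientations are given as [roll, pitch, yaw] about the fixed x, y, z axes, in that order (R = Rz(yaw) Ry(pitch) Rx(roll)).
In Python, from cell import telemetry, cams, ticket gives the robot as it stands. The module is installed in compiled form; this text tells all that it offers.
- The arm moves only by the tool servo_tool, never from a script. Its argument "commands" is a list of rows, each an object of numbers: "dx", "dy", "dz": the shift along the tool's x, y, z in m; "wx", "wy", "wz": the turn, a rotation vector about the tool's x, y, z in degrees; "fingers": the opening, from 0 (shut) to 1 (fully open). In form: [{"dx": .., "dy": .., "dz": .., "wx": .., "wy": .., "wz": .., "fingers": ..}, ...]. A call has 1 to 5 rows; each row is the pose to reach, as a shift and turn from the pose commanded when the call began, along the tool's axes at that moment; what a row does not reach only later rows make up. A row lasts 1/12 s, in which the tool goes at most 41.7 mm and 7.16 degrees, less where a joint would pass 70% of its speed; a pose out of reach is approached as far as the arm can. A call with a gripper value outside its range is refused whole. The fingers move at their own pace and stop on an object; "squeeze" is the grip in N (left out, the last holds). Time passes only in rows, so rows that repeat a pose let the fingers close. It gives the time, the measured TCP pose, the force, the opening and the grip force at its end, in the units of the state.
- telemetry.read_state(): the state, without advancing time (a new reading comes with each control period).
- cams.grab_frame(name): name is "scene" or "top"; returns a dict with "color" (480x640x3 uint8, red, green, blue), "depth" (480x640 float32, m along the optical axis (not along the pixel's ray), 0 where there is no reading), "intrinsics" (3x3 intrinsics, pixels), "rvec" (rotation vector, rad) and "tvec" (3), from world to camera coordinates, as OpenCV has them. Camera axes: x right, y down, z forward; pixel columns grow to the right and rows downward; lengths in m; the calibration is good to about 2 mm. A picture is of the moment at which its call begins.
- ticket.job_done(): hands the job in; it is judged then, once.
The state is a dict: "t": time; "joint_positions": joint angles; "dq": joint speeds; "effort": joint torques, N m; "ee_pos": TCP position; "tool_rot": TCP orientation; "force": force on the tool from outside, world axes, zero at the start; "ft_torque": the same for the moment, N m; "finger_gap": opening from 0.0 (shut) to 1.0 (fully open); "grip_force": force on a finger pad.
Only numpy, scipy, OpenCV 4.12 (cv2) and the standard library are available. Lean on these libraries where they do the work, as an engineer would, in place of code of your own. Each camera call takes 0.05 s, during which the arm holds its last target. There are 200 camera calls.

TASK

Complete the layer in the packing clamp: stand the two loose green cartons on its wooden slab, side by side, both lengthwise to the clamp and squarely in front of the brown carton that lies crosswise at the end stop. Then pump the orange ratchet trigger until the jaw has pushed the three cartons tight together against the stop and the black gauge pointer stands in the green zone, never going into the red. Finish while still holding the trigger pressed with the pointer in the green; move the jaw only with the trigger, and leave everything else on the counter where it is.

Things in the scene. Friction and masses are not known exactly. Their poses are not given: they have to be found in the camera images.
- press: the packing clamp, fixed to the counter, bed 100 mm wide. Origin at counter level, z up, +y the way the jaw pushes, to the blue end stop. In this frame: slab top z = 18, x -48 to 48, y -8 to 150 mm; stop's inner face y = 150, top z = 58; bed from y = -305, rod tail from y = -330. Rod, jaw and gauge lie below z = 75. The fixed black post at y = -115 (16 x 14 mm, top z = 127) does nothing
- bay_minus (a point): point on the slab's top under the centre of the finished place of one green carton (either): press frame x = -18, y = 86, z = 18 mm. To leave room for fingers at the brown carton, a carton may be set down 15 to 40 mm short of this (towards the jaw): the jaw slides the cartons along the slab and closes such gaps
- bay_plus (a point): the same for the other green carton (press frame x = +18, y = 86, z = 18 mm)
- carton_a_mid (a point): centre of a green carton standing on the counter, 64 mm (its x) by 32 mm (its y) by 46 mm tall (z up), 60 to 130 g; in the layer its long x axis lies along the clamp's y axis, and the other green carton is close beside its long side, so grip it by its ends (64 mm)
- carton_b_mid (a point): centre of the other green carton, the same
- carton_c_mid (a point): centre of the brown carton, same size, already on the slab crosswise (its x along the clamp's x), 2 to 8 mm short of the stop; the jaw will push it home
- trigger (a joint): travel of the trigger in m: 0 at rest, 0.030 fully pressed, sliding along the clamp's +y; a spring returns it (4 N at rest, 6.4 N fully pressed). Moving forward, its ratchet (7 mm teeth) takes the rod along, 1 to 1 after up to 7 mm of lost motion; it clicks back freely. A stroke takes about 10 N before the jaw presses, up to 25 N in the green zone; several strokes are needed
- trigger_grip (a point): middle of the trigger's upright orange blade, 24 mm wide (clamp's x), 14 mm thick (clamp's y), reaching from 33 mm below this point to 23 mm above it; moves with the trigger (at rest: press frame 0, -189, 102 mm). Pinch it across its width or push it from behind. At rest 60 mm are free in front of it up to the black post
- rod (a joint): travel of rod and jaw along the clamp's +y in m; starts at 0.010 to 0.030, at most 0.125. Friction holds it against 3.5 N only: with the trigger let go, the jaw slides back until the gauge reads 5 mm or less (after a sudden release 0, the jaw up to 10 mm clear), and the next stroke presses anew
- jaw_face (a point): centre of the jaw pad's pressing face (64 mm wide, 38 mm tall), at press frame y = -40 mm + rod - pad. When the cartons are tight together it stands at y = 54 mm
- pad (a joint): the gauge: how far the sprung jaw pad has been pushed back, in m (700 N per m). The black pointer on the pad moves along the coloured strip beside it on the rod: green from 0.008 to 0.020, red from 0.022. In the red the cartons are crushed
- carton_red: bystander: a red carton, same size as the green ones; leave alone; origin under its centre
- mug: bystander: white mug, 76 mm wide, 85 mm tall; origin under its centre
- sugar_jar: bystander: amber jar, 80 mm wide, 110 mm tall; origin under its centre
- syrup: bystander: green bottle, 64 mm wide, 200 mm tall; origin under its centre
- bowl: bystander: blue bowl, 110 mm wide, 45 mm tall; origin under its centre
- spoon: bystander: steel spoon lying flat, 160 mm long; origin under its centre
- paper_cups: bystander: stack of paper cups, 81 mm wide, 117 mm tall; origin under its centre
There are look-alikes about, which are no part of the job. What is shaped like the part that bears carton_b_mid but blue or yellow is not meant.

How it is judged:
On the way, in this order (a step that is already met when the one before it is completed fails the run):
1. both green cartons stand lengthwise, side by side, on the slab, let go, the jaw not yet touching (((x of carton_a_mid in the frame of press between 0.009 and 0.027 m and y of carton_a_mid in the frame of press between 0.024 and 0.098 m and z of carton_a_mid in the frame of press between 0.036 and 0.046 m and angle between the x axis of each of carton_a_mid, carton_b_mid and the y axis of press, either way round below 0.12 rad and angle between each of carton_a_mid, carton_b_mid's own z axis and vertical below 0.1 rad and x of carton_b_mid in the frame of press between -0.027 and -0.009 m and y of carton_b_mid in the frame of press between 0.024 and 0.098 m and z of carton_b_mid in the frame of press between 0.036 and 0.046 m) or (x of carton_a_mid in the frame of press between -0.027 and -0.009 m and y of carton_a_mid in the frame of press between 0.024 and 0.098 m and z of carton_a_mid in the frame of press between 0.036 and 0.046 m and angle between the x axis of each of carton_a_mid, carton_b_mid and the y axis of press, either way round below 0.12 rad and angle between each of carton_a_mid, carton_b_mid's own z axis and vertical below 0.1 rad and x of carton_b_mid in the frame of press between 0.009 and 0.027 m and y of carton_b_mid in the frame of press between 0.024 and 0.098 m and z of carton_b_mid in the frame of press between 0.036 and 0.046 m)) and contact force between each of the arm, the fingers and carton_a below 0.3 N and contact force between each of the arm, the fingers and carton_b below 0.3 N and contact force between each of the arm, the fingers and carton_c below 0.3 N and value of joint pad below 0.003 m), for 0.2 s.
2. the jaw presses the cartons: pointer in the green zone (value of joint pad between 0.007 and 0.021 m), for 0.2 s.
At the end, for the whole second after the job is handed in: Through the last second: fingers press the trigger (over 2 N, over 3 mm in), gauge 7 to 21 mm, green cartons on the slab lengthwise (0.12 rad), one per bay (9 mm sideways), within 10 mm of their finished place, the brown one at the stop; the robot touches no carton (all of step 2 and ((x of carton_a_mid in the frame of press between 0.009 and 0.027 m and y of carton_a_mid in the frame of press between 0.076 and 0.093 m and z of carton_a_mid in the frame of press between 0.036 and 0.046 m and angle between the x axis of each of carton_a_mid, carton_b_mid and the y axis of press, either way round below 0.12 rad and angle between each of carton_a_mid, carton_b_mid's own z axis and vertical below 0.1 rad and x of carton_b_mid in the frame of press between -0.027 and -0.009 m and y of carton_b_mid in the frame of press between 0.076 and 0.093 m and z of carton_b_mid in the frame of press between 0.036 and 0.046 m) or (x of carton_a_mid in the frame of press between -0.027 and -0.009 m and y of carton_a_mid in the frame of press between 0.076 and 0.093 m and z of carton_a_mid in the frame of press between 0.036 and 0.046 m and angle between the x axis of each of carton_a_mid, carton_b_mid and the y axis of press, either way round below 0.12 rad and angle between each of carton_a_mid, carton_b_mid's own z axis and vertical below 0.1 rad and x of carton_b_mid in the frame of press between 0.009 and 0.027 m and y of carton_b_mid in the frame of press between 0.076 and 0.093 m and z of carton_b_mid in the frame of press between 0.036 and 0.046 m)) and y of carton_c_mid in the frame of press between 0.126 and 0.139 m and x of carton_c_mid in the frame of press between -0.012 and 0.012 m and angle between the x axis of carton_c_mid and the x axis of press, either way round below 0.12 rad and angle between carton_c_mid's own z axis and vertical below 0.1 rad and value of joint trigger above 0.003 m and contact force between the fingers and trigger above 2 N and contact force between each of the arm, the fingers and carton_a below 0.3 N and contact force between each of the arm, the fingers and carton_b below 0.3 N and contact force between each of the arm, the fingers and carton_c below 0.3 N); the arm keeps its last pose, push and grip.
It fails at once if the cartons are crushed: gauge pointer into the red (over 24 mm) (value of joint pad above 0.024 m).
It fails at once if the robot pushes the rod or jaw itself (over 4 N) (contact force between any of the fingers, the arm and rod above 4 N).
It fails at once if something else on the counter is disturbed (moved over 25 mm) (distance of any of carton_red, mug, sugar_jar, syrup, bowl, spoon, paper_cups from where it was at the start of the episode above 0.025 m).
It also fails if it takes over 72 s, if anything falls off the work surface, if the arm or the gripper's body presses on something with over 40 N, if the wrist force passes 120 N, or if a joint passes its speed limit or range.

## Working session

There is one attempt and no reset: what is moved stays moved. The work goes in short steps, Python scripts to look and compute and a tool call to move; the robot and the scene stay as the last step left them, time stands still between calls to the robot, and variables do not carry over. Pictures are saved under pics/ and viewed, at most 10 in all, crops included, and the job is handed in when it is done.

Besides the shell and the picture viewer there is one more tool, called after "Request:" as name(argument=value, ...), one argument or row to a line, values as JSON. servo_tool: Moves the arm, as the interface text tells. Its arguments: {"type":"object","properties":{"commands":{"type":"array","items":{"type":"object","properties":{"dx":{"type":"number"},"dy":{"type":"number"},"dz":{"type":"number"},"wx":{"type":"number"},"wy":{"type":"number"},"wz":{"type":"number"},"fingers":{"type":"number"}}}},"squeeze":{"type":"number"}},"required":["commands"]}

```bash
mkdir -p pics; ls; cat > h.py <<'E'
import numpy as np, cv2
from scipy.spatial.transform import Rotation as Ro
from cell import telemetry, cams, ticket
def grab(n):
    f=cams.grab_frame(n); R=cv2.Rodrigues(np.array(f["rvec"],float))[0]; t=np.array(f["tvec"],float).reshape(3)
    return f["color"],f["depth"],np.array(f["intrinsics"]),R,t
def cloud(d,K,R,t):
    v,u=np.mgrid[:480,:640]; P=np.stack([(u-K[0,2])/K[0,0]*d,(v-K[1,2])/K[1,1]*d,d],-1)
    W=(P-t)@R; W[d==0]=np.nan; return W
def plane(u,v,z,K,R,t):
    r=R.T@np.array([(u-K[0,2])/K[0,0],(v-K[1,2])/K[1,1],1]); c=-R.T@t
    return c+r*(z-c[2])/r[2]
def proj(p,K,R,t):
    q=K@(R@np.asarray(p)+t); return q[:2]/q[2]
def st():
    s=telemetry.read_state(); print({k:np.round(s[k],3).tolist() for k in ("t","ee_pos","tool_rot","force","finger_gap","grip_force","joint_positions")}); return s
E
python3 - <<'E'
from h import *
for n in("scene","top"):
    c,d,K,R,t=grab(n); cv2.imwrite(f"pics/{n}0.png",c[:,:,::-1]); np.savez(f"{n}0.npz",c=c,d=d,K=K,R=R,t=t); print(n,-R.T@t,K[0,0],R[2])
st()
E
```

```text
pics
scene [ 1.40263925 -0.41938288  1.01671618] 561.6034738867635 [-0.64222563  0.31668507 -0.69803782]
top [0.36906034 0.00138529 1.18909383] 466.66489116246925 [ 0.15377234  0.00215324 -0.98810396]
{'t': 0.1, 'ee_pos': [0.219, 0.638, 0.23], 'tool_rot': [-3.14, 0.0, 2.811], 'force': [0.033, 0.027, 0.359], 'finger_gap': 0.999, 'grip_force': 0.0, 'joint_positions': [-1.269, 0.469, -0.049, 1.534, 0.024, 1.141, -0.082]}
```

View pics/top0.png

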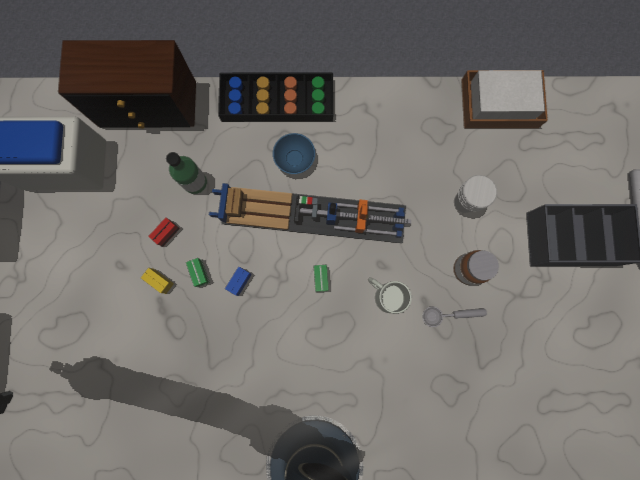

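View pics/scene0.png

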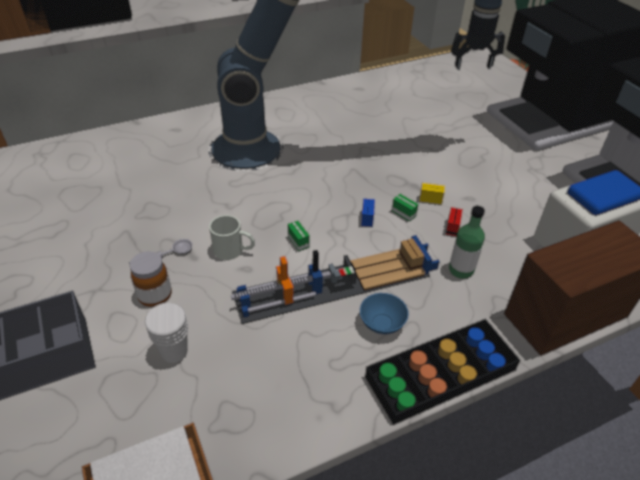

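Top view: the green cartons are at (196,272) and (321,278). Possible mix-ups are yellow (155,281), blue (237,281), red (163,232), the bottle (185,170) and the green discs (318,95). The press runs from the stop at (222,203) to the rod tail at (408,222).

```bash
cat > m.py <<'E'
from h import *
def rect(W,m):
    p=W[m]; p=p[~np.isnan(p).any(1)]; (cx,cy),(w,h),a=cv2.minAreaRect((p[:,:2]*1000).astype(np.float32))
    if w<h: w,h,a=h,w,a+90
    return np.round([cx,cy,w,h,(a+90)%180-90,np.median(p[:,2])*1000,len(p)],1)
E
python3 - <<'E'
from m import *
for n in("scene","top"):
    z=np.load(n+"0.npz"); c,d,K,R,t=[z[k] for k in"cdKRt"]; W=cloud(d,K,R,t); h=cv2.cvtColor(c,cv2.COLOR_RGB2HSV); H,S,V=[h[...,i].astype(int) for i in range(3)]
    x,y,Z=W[...,0],W[...,1],W[...,2]
    g=(H>45)&(H<85)&(S>90)&(Z>.036)&(Z<.056)
    k,l,s,ce=cv2.connectedComponentsWithStats(g.astype(np.uint8))
    for i in range(1,k):
        if s[i,4]>60: print(n,"green",ce[i].round(),rect(W,l==i))
    if n=="top":
        roi=np.zeros(g.shape,bool); roi[180:250,205:415]=1
    else:
        roi=np.zeros(g.shape,bool); roi[225:325,225:445]=1
    wood=roi&(H>8)&(H<22)&(S>70)&(V>80)
    print(n,"slab",rect(W,wood&(abs(Z-.018)<.006)),"brown",rect(W,wood&(abs(Z-.064)<.008)))
    bl=roi&(H>100)&(H<125)&(S>90)
    k,l,s,ce=cv2.connectedComponentsWithStats(bl.astype(np.uint8))
    for i in range(1,k):
        if s[i,4]>15: print(n,"blue",ce[i].round(),rect(W,l==i))
    o=roi&(H>3)&(H<12)&(S>180)&(V>120)
    print("orange",rect(W,o),rect(W,o&(Z>.115)) if (o&(Z>.115)).any() else 0)
    bed=roi&(Z<.03)&(S<90)&(V<75)
    print("bed",rect(W,bed))
z=np.load("top0.npz"); a=z["c"][170:300,140:420,::-1]; a=cv2.resize(a,None,fx=2.8,fy=2.8,interpolation=2); cv2.imwrite("pics/crop.png",a)
E
```

```text
scene green [405. 203.] [465.9 288.6  64.9  39.1  15.4  44.2 193. ]
scene green [298. 232.] [450.9 -19.6  64.6  32.3   3.2  44.8 201. ]
scene slab [ 621.3   45.4  345.9   99.    84.1   16.9 1464. ] brown [623.6  44.3 348.8  79.   82.5  64.1 439. ]
scene blue [426. 257.] [643.9 241.   92.2  43.  -10.4  46.4 245. ]
scene blue [316. 279.] [615.5 -44.9  43.4  31.5 -26.7  55.  253. ]
scene blue [241. 288.] [ 576.7 -214.6   21.3   15.6   59.7   48.9   36. ]
scene blue [245. 304.] [ 599.2 -212.8   66.6   22.4  -13.8   30.4  170. ]
scene blue [383. 310.] [ 758.6   54.1  102.1   87.8   67.5   20.2 1214. ]
orange [ 603.3 -119.4   62.6   17.9   -2.1   69.     9. ] [ 600.7 -121.1   16.7    2.2  -37.3  125.1    3. ]
bed [ 645.2   -4.6  437.8  285.6   49.8    5.5 2248. ]
top green [196. 272.] [463.1 291.4  63.4  31.4  21.1  45.5 283. ]
top green [317. 278.] [448.2  -6.6  61.4  13.    3.   45.9 126. ]
top green [324. 277.] [448.6 -24.4  61.7  11.8   4.1  45.8 123. ]
top slab [ 620.1   43.5  353.5   95.1   84.2   18.1 1498. ] brown [619.7  46.  345.6  74.1  83.6  65.2 469. ]
top blue [221. 201.] [639.7 242.9  87.7  44.7  -5.   57.1 253. ]
top blue [330. 214.] [609.1 -41.4  43.3  19.9  -1.6  65.8  84. ]
top blue [400. 212.] [ 614.  -215.3   29.8   20.2  -20.6   48.7   54. ]
top blue [399. 225.] [ 577.6 -214.6   30.3   10.9  -79.5   51.3   32. ]
top blue [399. 233.] [ 561.1 -213.2   11.1   10.9  -89.9   27.3   23. ]
orange [ 601.4 -115.1   72.5   18.8   -6.    70.4  154. ] [ 601.4 -115.    21.4   11.9   -3.4  125.7   39. ]
bed [ 617.9   28.5  530.5  112.7   82.1    6.3 2936. ]
```

View pics/crop.png

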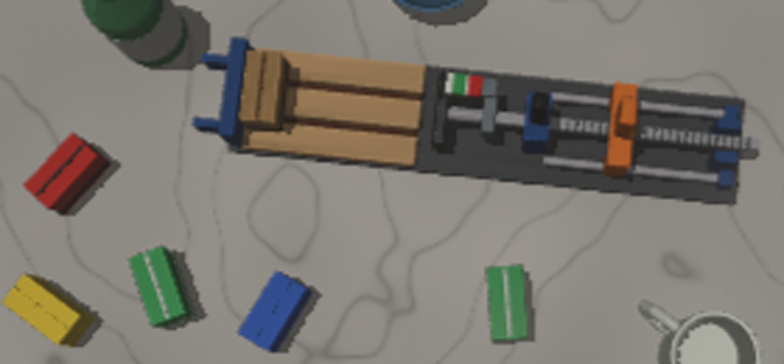

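The crop shows two green cartons with a white stripe at (160,285) and (507,303). The yellow, blue and red look-alikes are plainly different. The jaw is at (438,120), the gauge strip at (465,84) and the trigger blade at (625,110).

```bash
python3 - <<'E'
from m import *
for n in("scene","top"):
    z=np.load(n+"0.npz"); c,d,K,R,t=[z[k] for k in"cdKRt"]; W=cloud(d,K,R,t); h=cv2.cvtColor(c,cv2.COLOR_RGB2HSV); H,S,V=[h[...,i].astype(int) for i in range(3)]
    x,y,Z=W[...,0],W[...,1],W[...,2]
    roi=(y>.03)&(y<.27)&(x>.54)&(x<.72)&(H>8)&(H<25)&(S>70)&(V>70)
    s=rect(W,roi&(abs(Z-.018)<.005)); b=rect(W,roi&(Z>.058)&(Z<.07)&(y>.15)); print(n,s,b)
    # press origin from slab centreline angle and slab near edge
    a=np.radians(s[4]); u=np.array([np.cos(a),np.sin(a)])
    p=W[roi&(abs(Z-.018)<.005)][:,:2]*1000; q=p@u; w=p@np.array([u[1],-u[0]])
    print("ang",s[4],"along",np.percentile(q,[1,99]),"across",np.percentile(w,[1,99]))
    print("brown",b[:2]@u,b[:2]@np.array([u[1],-u[0]]),"blade",np.array([601.4,-115])@u,np.array([601.4,-115])@np.array([u[1],-u[0]]))
    # green sides check: top-face pixels for carton b (white stripe included)
    for cx,cy in((.4635,.291),(.449,-.0165)):
        m=(abs(x-cx)<.06)&(abs(y-cy)<.06)&(Z>.040)&(Z<.052); print("g",rect(W,m))
    for nm,m in(("post",(abs(Z-.127)<.006)&(x>.55)&(x<.68)&(y>-.1)&(y<.0)),("stop",(Z>.05)&(Z<.064)&(y>.2)&(y<.29)&(x>.55)&(x<.75)&(H>100)&(H<125)),("ptr",(y>-.05)&(y<.08)&(Z>.02)&(Z<.08)&(x>.58)&(x<.66))):
        if m.sum()>3: print(nm,rect(W,m))
E
```

```text
scene [ 630.9  139.4  158.2   99.    84.1   17.  1421. ] [639.2 199.3  67.7  34.7  -4.2  62.9 268. ]
ang 84.1 along [126.12809022 275.498154  ] across [566.23073514 660.92756098]
brown 263.9492609658611 615.3274881195995 blade -52.57139234462475 610.035415944802
g [463.5 288.1  69.3  40.6  16.4  44.6 210. ]
g [448.5 -17.7  69.1  35.9   2.5  45.  247. ]
post [610.7 -45.9  16.1  13.1  16.2 124.7  34. ]
stop [641.  227.   91.6  17.7  -8.3  56.7 142. ]
ptr [619.2  15.1 132.7  65.3  86.4  55.7 630. ]
top [ 630.4  142.3  157.2   95.4   83.9   18.1 1540. ] [637.6 201.6  64.3  32.3  -6.4  64.4 331. ]
ang 83.9 along [131.0939718  280.90136801] across [564.46564899 657.58699444]
brown 268.21250142123625 612.5670363979467 blade -50.44165107370796 610.215207805376
g [463.2 292.2  64.1  33.2  20.9  45.6 349. ]
g [447.3 -15.   63.7  31.9   0.7  45.8 335. ]
post [ 6.095e+02 -4.240e+01  1.540e+01  1.190e+01  2.000e-01  1.263e+02
  3.900e+01]
stop [639.5 228.5  90.1  15.8  -6.1  57.6 229. ]
ptr [618.5  14.4 130.7  73.4  88.4  59.  566. ]
```

```bash
cat >> h.py <<'E'
O=np.array([.6228,.0708]); A=np.radians(84.); PY=np.array([np.cos(A),np.sin(A)]); PX=np.array([PY[1],-PY[0]])
def press(x,y): return O+x*PX+y*PY
def go(x,y,z,yaw):
    s=st(); R0=Ro.from_euler("xyz",s["tool_rot"]); d=R0.inv().apply(np.array([x,y,z])-s["ee_pos"])
    w=(R0.inv()*Ro.from_euler("xyz",[np.pi,0,np.radians(yaw)])).as_rotvec(degrees=True); print("d",d.round(4),"w",w.round(2))
E
python3 - <<'E'
from h import *
go(.4634,.290,.10,110); print(press(18,57),)
E
```

```text
{'t': 0.1, 'ee_pos': [0.219, 0.638, 0.23], 'tool_rot': [-3.14, 0.0, 2.811], 'force': [0.033, 0.027, 0.359], 'finger_gap': 0.999, 'grip_force': 0.0, 'joint_positions': [-1.269, 0.469, -0.049, 1.534, 0.024, 1.141, -0.082]}
d [-0.3441 -0.2494  0.1308] w [-1.000e-01  5.000e-02  5.105e+01]
[24.48231652 54.8770357 ]
```

Request:
servo_tool(
  commands=[
    {"dx": -0.03,"dy": -0.022,"dz": 0.01,"wz": 7,"fingers": 1},
    {"dx": -0.06,"dy": -0.044,"dz": 0.02,"wz": 14,"fingers": 1},
    {"dx": -0.09,"dy": -0.066,"dz": 0.03,"wz": 21,"fingers": 1},
    {"dx": -0.12,"dy": -0.088,"dz": 0.04,"wz": 28,"fingers": 1},
    {"dx": -0.15,"dy": -0.11,"dz": 0.05,"wz": 35,"fingers": 1},
  ],
)

```text
schema error: expected keys dx, dy, dz, wx, wy, wz, fingers
```

```bash
python3 -c "
from h import *
go(.4634,.290,.10,110)"
```

```text
{'t': 0.1, 'ee_pos': [0.219, 0.638, 0.23], 'tool_rot': [-3.14, 0.0, 2.811], 'force': [0.033, 0.027, 0.359], 'finger_gap': 0.999, 'grip_force': 0.0, 'joint_positions': [-1.269, 0.469, -0.049, 1.534, 0.024, 1.141, -0.082]}
d [-0.3441 -0.2494  0.1308] w [-1.000e-01  5.000e-02  5.105e+01]
```

Request:
servo_tool(
  commands=[
    {"dx": -0.03,"dy": -0.022,"dz": 0.01,"wx": 0,"wy": 0,"wz": 7,"fingers": 1},
    {"dx": -0.06,"dy": -0.044,"dz": 0.02,"wx": 0,"wy": 0,"wz": 14,"fingers": 1},
    {"dx": -0.09,"dy": -0.066,"dz": 0.03,"wx": 0,"wy": 0,"wz": 21,"fingers": 1},
    {"dx": -0.12,"dy": -0.088,"dz": 0.04,"wx": 0,"wy": 0,"wz": 28,"fingers": 1},
    {"dx": -0.15,"dy": -0.11,"dz": 0.05,"wx": 0,"wy": 0,"wz": 35,"fingers": 1},
  ],
)

```text
t: 0.52
ee_pos: [0.3259, 0.4838, 0.1806]
tool_rot: [-3.141, 0.0, 2.194]
force: [0.6, 0.3, 0.1]
finger_gap: 0.996
grip_force: 0.0
```

```bash
python3 -c "
from h import *
go(.4634,.290,.10,110)"
```

```text
{'t': 0.517, 'ee_pos': [0.326, 0.484, 0.181], 'tool_rot': [-3.141, 0.0, 2.194], 'force': [0.597, 0.291, 0.111], 'finger_gap': 0.996, 'grip_force': 0.0, 'joint_positions': [-1.139, 0.368, 0.113, 1.819, -0.05, 0.958, -0.381]}
d [-0.2376 -0.0015  0.0806] w [-3.000e-02  1.000e-02  1.571e+01]
```

Request:
servo_tool(
  commands=[
    {"dx": -0.04,"dy": 0,"dz": 0.01,"wx": 0,"wy": 0,"wz": 5,"fingers": 1},
    {"dx": -0.08,"dy": 0,"dz": 0.02,"wx": 0,"wy": 0,"wz": 10,"fingers": 1},
    {"dx": -0.12,"dy": 0,"dz": 0.03,"wx": 0,"wy": 0,"wz": 15.7,"fingers": 1},
    {"dx": -0.16,"dy": -0.001,"dz": 0.05,"wx": 0,"wy": 0,"wz": 15.7,"fingers": 1},
    {"dx": -0.2,"dy": -0.001,"dz": 0.06,"wx": 0,"wy": 0,"wz": 15.7,"fingers": 1},
  ],
)

```text
t: 0.93
ee_pos: [0.4404, 0.3237, 0.1205]
tool_rot: [-3.14, 0.0, 1.927]
force: [0.7, -0.4, 0.6]
finger_gap: 0.997
grip_force: 0.0
```

```bash
python3 -c "
from h import *
go(.4634,.290,.10,110)"
```

```text
{'t': 0.933, 'ee_pos': [0.44, 0.324, 0.12], 'tool_rot': [-3.14, 0.0, 1.927], 'force': [0.691, -0.372, 0.569], 'finger_gap': 0.997, 'grip_force': 0.0, 'joint_positions': [-0.881, 0.391, 0.215, 1.961, -0.114, 0.803, -0.246]}
d [-0.0396  0.0099  0.0205] w [-0.11  0.02  0.4 ]
```

Request:
servo_tool(
  commands=[
    {"dx": -0.039,"dy": 0.01,"dz": 0.02,"wx": 0,"wy": 0,"wz": 0.4,"fingers": 1},
    {"dx": -0.0395,"dy": 0.01,"dz": 0.04,"wx": 0,"wy": 0,"wz": 0.4,"fingers": 1},
    {"dx": -0.0395,"dy": 0.01,"dz": 0.07,"wx": 0,"wy": 0,"wz": 0.4,"fingers": 1},
    {"dx": -0.0395,"dy": 0.01,"dz": 0.1,"wx": 0,"wy": 0,"wz": 0.4,"fingers": 1},
    {"dx": -0.0395,"dy": 0.01,"dz": 0.11,"wx": 0,"wy": 0,"wz": 0.4,"fingers": 1},
  ],
)

```text
t: 1.35
ee_pos: [0.4615, 0.29, 0.0082]
tool_rot: [-3.135, 0.002, 1.918]
force: [-0.1, 0.2, -0.7]
finger_gap: 1.003
grip_force: 0.0
```

Request:
servo_tool(
  commands=[
    {"dx": 0,"dy": 0,"dz": 0,"wx": 0,"wy": 0,"wz": 0,"fingers": 0.4},
    {"dx": 0,"dy": 0,"dz": 0,"wx": 0,"wy": 0,"wz": 0,"fingers": 0.4},
    {"dx": 0,"dy": 0,"dz": 0,"wx": 0,"wy": 0,"wz": 0,"fingers": 0.4},
    {"dx": 0,"dy": 0,"dz": 0,"wx": 0,"wy": 0,"wz": 0,"fingers": 0.4},
    {"dx": 0,"dy": 0,"dz": 0,"wx": 0,"wy": 0,"wz": 0,"fingers": 0.4},
  ],
  squeeze=30,
)

```text
t: 1.77
ee_pos: [0.4646, 0.2926, 0.0133]
tool_rot: [3.139, -0.001, 1.919]
force: [0.4, -0.3, -0.4]
finger_gap: 0.745
grip_force: 35.0
```

```bash
python3 -c "
from h import *
print(press(.018,.057)); go(*press(.018,.057),.10,174)"
```

```text
[0.64665952 0.12560624]
{'t': 1.767, 'ee_pos': [0.465, 0.293, 0.013], 'tool_rot': [3.139, -0.001, 1.919], 'force': [0.399, -0.307, -0.38], 'finger_gap': 0.745, 'grip_force': 35.002, 'joint_positions': [-0.778, 0.557, 0.181, 2.018, -0.175, 0.578, -0.129]}
d [-0.219   0.1143 -0.0866] w [ 1.600e-01  3.000e-02 -6.403e+01]
```

Request:
servo_tool(
  commands=[
    {"dx": 0,"dy": 0,"dz": -0.03,"wx": 0,"wy": 0,"wz": 0,"fingers": 0.4},
    {"dx": 0,"dy": 0,"dz": -0.065,"wx": 0,"wy": 0,"wz": 0,"fingers": 0.4},
    {"dx": -0.01,"dy": 0.005,"dz": -0.1,"wx": 0,"wy": 0,"wz": -6,"fingers": 0.4},
    {"dx": -0.04,"dy": 0.02,"dz": -0.12,"wx": 0,"wy": 0,"wz": -12,"fingers": 0.4},
    {"dx": -0.073,"dy": 0.037,"dz": -0.12,"wx": 0,"wy": 0,"wz": -19,"fingers": 0.4},
  ],
)

```text
t: 2.18
ee_pos: [0.526, 0.2392, 0.1383]
tool_rot: [3.13, 0.001, 2.262]
force: [0.2, 0.8, 0.2]
finger_gap: 0.745
grip_force: 35.1
```

```bash
python3 -c "
from h import *
go(*press(.018,.057),.13,174)"
```

```text
{'t': 2.183, 'ee_pos': [0.526, 0.239, 0.138], 'tool_rot': [3.13, 0.001, 2.262], 'force': [0.191, 0.809, 0.189], 'finger_gap': 0.745, 'grip_force': 35.074, 'joint_positions': [-0.626, 0.405, 0.163, 1.881, -0.088, 0.851, 0.273]}
d [-0.1645  0.0205  0.0087] w [  0.61   0.29 -44.41]
```

Request:
servo_tool(
  commands=[
    {"dx": -0.032,"dy": 0.004,"dz": 0,"wx": 0,"wy": 0,"wz": -7,"fingers": 0.4},
    {"dx": -0.064,"dy": 0.008,"dz": 0,"wx": 0,"wy": 0,"wz": -14,"fingers": 0.4},
    {"dx": -0.096,"dy": 0.012,"dz": 0,"wx": 0,"wy": 0,"wz": -21,"fingers": 0.4},
    {"dx": -0.128,"dy": 0.016,"dz": 0,"wx": 0,"wy": 0,"wz": -28,"fingers": 0.4},
    {"dx": -0.155,"dy": 0.02,"dz": 0,"wx": 0,"wy": 0,"wz": -35,"fingers": 0.4},
  ],
)

```text
t: 2.6
ee_pos: [0.6381, 0.1255, 0.133]
tool_rot: [3.142, 0.002, 2.866]
force: [0.5, -0.3, -1.4]
finger_gap: 0.745
grip_force: 35.0
```

```bash
python3 -c "
from h import *
go(*press(.018,.057),.10,174)"
```

```text
{'t': 2.6, 'ee_pos': [0.638, 0.125, 0.133], 'tool_rot': [3.142, 0.002, 2.866], 'force': [0.529, -0.282, -1.428], 'finger_gap': 0.745, 'grip_force': 35.032, 'joint_positions': [-0.293, 0.519, 0.047, 1.697, -0.028, 0.925, 1.06]}
d [-0.0081  0.0024  0.033 ] w [-0.01  0.11 -9.8 ]
```

Request:
servo_tool(
  commands=[
    {"dx": -0.005,"dy": 0.002,"dz": 0.01,"wx": 0,"wy": 0,"wz": -5,"fingers": 0.4},
    {"dx": -0.009,"dy": 0.002,"dz": 0.033,"wx": 0,"wy": 0,"wz": -9.8,"fingers": 0.4},
    {"dx": -0.009,"dy": 0.002,"dz": 0.033,"wx": 0,"wy": 0,"wz": -9.8,"fingers": 0.4},
    {"dx": -0.009,"dy": 0.002,"dz": 0.033,"wx": 0,"wy": 0,"wz": -9.8,"fingers": 0.4},
    {"dx": -0.009,"dy": 0.002,"dz": 0.033,"wx": 0,"wy": 0,"wz": -9.8,"fingers": 0.4},
  ],
)

```text
t: 3.02
ee_pos: [0.6457, 0.1279, 0.1]
tool_rot: [3.141, 0.001, 3.031]
force: [0.2, 0.2, -0.5]
finger_gap: 0.743
grip_force: 35.0
```

```bash
python3 - <<'E'
from m import *
go(*press(.018,.057),.03,174)
ims=[]
for n in("scene","top"):
    c,d,K,R,t=grab(n); 
    u,v=proj([.635,.13,.06],K,R,t).astype(int)
    ims.append(cv2.resize(c[v-65:v+65,u-65:u+65,::-1],(400,400),interpolation=2))
cv2.imwrite("pics/p1.png",np.hstack(ims))
E
```

```text
{'t': 3.017, 'ee_pos': [0.646, 0.128, 0.1], 'tool_rot': [3.141, 0.001, 3.031], 'force': [0.209, 0.187, -0.533], 'finger_gap': 0.743, 'grip_force': 35.008, 'joint_positions': [-0.263, 0.568, 0.005, 1.698, -0.004, 0.875, 1.204]}
d [-0.0012 -0.0022  0.07  ] w [ 0.03  0.04 -0.31]
```

View pics/p1.png

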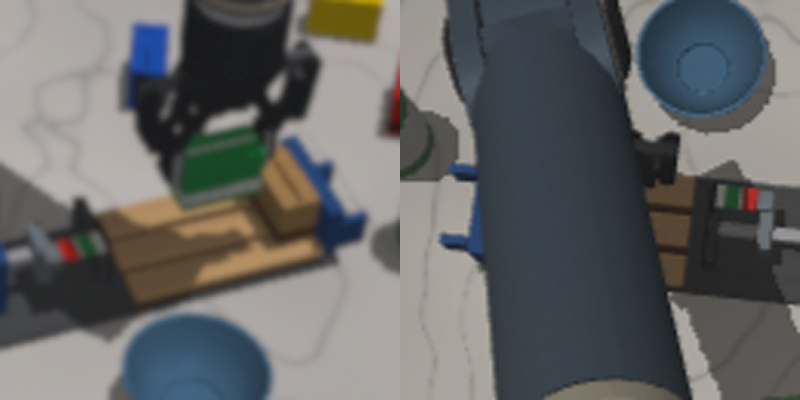

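The scene crop shows the carton held at (220,165), parallel to the slab and clear of the brown carton at (280,190). I'll lower it.

Request:
servo_tool(
  commands=[
    {"dx": -0.001,"dy": -0.004,"dz": 0.02,"wx": 0,"wy": 0,"wz": -0.3,"fingers": 0.4},
    {"dx": -0.001,"dy": -0.004,"dz": 0.04,"wx": 0,"wy": 0,"wz": -0.3,"fingers": 0.4},
    {"dx": -0.001,"dy": -0.004,"dz": 0.06,"wx": 0,"wy": 0,"wz": -0.3,"fingers": 0.4},
    {"dx": -0.001,"dy": -0.004,"dz": 0.066,"wx": 0,"wy": 0,"wz": -0.3,"fingers": 0.4},
    {"dx": -0.001,"dy": -0.004,"dz": 0.068,"wx": 0,"wy": 0,"wz": -0.3,"fingers": 0.4},
  ],
)

```text
t: 3.53
ee_pos: [0.6454, 0.1235, 0.0305]
tool_rot: [-3.141, -0.002, 3.038]
force: [-0.2, 0.5, -1.8]
finger_gap: 0.742
grip_force: 35.2
```

Request:
servo_tool(
  commands=[
    {"dx": 0,"dy": 0,"dz": 0.001,"wx": 0,"wy": 0,"wz": 0,"fingers": 0.4},
    {"dx": 0,"dy": 0,"dz": 0.001,"wx": 0,"wy": 0,"wz": 0,"fingers": 0.4},
    {"dx": 0,"dy": 0,"dz": 0.001,"wx": 0,"wy": 0,"wz": 0,"fingers": 0.4},
  ],
)

```text
t: 3.78
ee_pos: [0.6473, 0.1236, 0.0314]
tool_rot: [3.141, 0.002, 3.038]
force: [0.0, 0.4, -0.6]
finger_gap: 0.745
grip_force: 35.2
```

Request:
servo_tool(
  commands=[
    {"dx": 0,"dy": 0,"dz": 0,"wx": 0,"wy": 0,"wz": 0,"fingers": 0.86},
    {"dx": 0,"dy": 0,"dz": 0,"wx": 0,"wy": 0,"wz": 0,"fingers": 0.86},
    {"dx": 0,"dy": 0,"dz": -0.01,"wx": 0,"wy": 0,"wz": 0,"fingers": 0.86},
    {"dx": 0,"dy": 0,"dz": -0.04,"wx": 0,"wy": 0,"wz": 0,"fingers": 0.86},
    {"dx": 0,"dy": 0,"dz": -0.08,"wx": 0,"wy": 0,"wz": 0,"fingers": 0.86},
  ],
)

```text
t: 4.2
ee_pos: [0.644, 0.1227, 0.1085]
tool_rot: [-3.139, -0.006, 3.038]
force: [1.0, 0.0, 0.2]
finger_gap: 0.859
grip_force: 0.0
```

```bash
python3 -c "
from h import *
go(.448,-.0163,.13,91.5)"
```

```text
{'t': 4.2, 'ee_pos': [0.644, 0.123, 0.108], 'tool_rot': [-3.139, -0.006, 3.038], 'force': [1.021, 0.021, 0.18], 'finger_gap': 0.859, 'grip_force': 0.0, 'joint_positions': [-0.256, 0.558, 0.004, 1.693, -0.003, 0.897, 1.217]}
d [ 0.1807 -0.1586 -0.02  ] w [-0.36 -0.21 82.55]
```

Request:
servo_tool(
  commands=[
    {"dx": 0.01,"dy": -0.01,"dz": -0.03,"wx": 0,"wy": 0,"wz": 7,"fingers": 1},
    {"dx": 0.03,"dy": -0.026,"dz": -0.04,"wx": 0,"wy": 0,"wz": 14,"fingers": 1},
    {"dx": 0.055,"dy": -0.048,"dz": -0.04,"wx": 0,"wy": 0,"wz": 21,"fingers": 1},
    {"dx": 0.08,"dy": -0.07,"dz": -0.04,"wx": 0,"wy": 0,"wz": 28,"fingers": 1},
    {"dx": 0.105,"dy": -0.092,"dz": -0.04,"wx": 0,"wy": 0,"wz": 35,"fingers": 1},
  ],
)

```text
t: 4.62
ee_pos: [0.5315, 0.042, 0.1514]
tool_rot: [3.14, 0.001, 2.421]
force: [0.2, 0.1, 0.0]
finger_gap: 1.001
grip_force: 0.0
```

```bash
python3 -c "
from h import *
go(.448,-.0163,.08,91.5)"
```

```text
{'t': 4.617, 'ee_pos': [0.532, 0.042, 0.151], 'tool_rot': [3.14, 0.001, 2.421], 'force': [0.198, 0.101, 0.049], 'finger_gap': 1.001, 'grip_force': 0.0, 'joint_positions': [-0.288, 0.326, 0.16, 1.965, -0.068, 0.853, 0.759]}
d [ 0.0244 -0.099   0.0711] w [1.400e-01 1.000e-02 4.721e+01]
```

Request:
servo_tool(
  commands=[
    {"dx": 0.006,"dy": -0.02,"dz": 0,"wx": 0,"wy": 0,"wz": 7,"fingers": 1},
    {"dx": 0.01,"dy": -0.04,"dz": 0,"wx": 0,"wy": 0,"wz": 14,"fingers": 1},
    {"dx": 0.015,"dy": -0.06,"dz": 0.02,"wx": 0,"wy": 0,"wz": 21,"fingers": 1},
    {"dx": 0.02,"dy": -0.08,"dz": 0.04,"wx": 0,"wy": 0,"wz": 28,"fingers": 1},
    {"dx": 0.024,"dy": -0.099,"dz": 0.06,"wx": 0,"wy": 0,"wz": 35,"fingers": 1},
  ],
)

```text
t: 5.03
ee_pos: [0.4491, -0.0168, 0.0908]
tool_rot: [3.138, -0.0, 1.81]
force: [-0.1, 0.0, -0.8]
finger_gap: 1.001
grip_force: 0.0
```

```bash
python3 -c "
from h import *
go(.448,-.0163,.010,91.5)"
```

```text
{'t': 5.033, 'ee_pos': [0.449, -0.017, 0.091], 'tool_rot': [3.138, -0.0, 1.81], 'force': [-0.104, 0.045, -0.845], 'finger_gap': 1.001, 'grip_force': 0.0, 'joint_positions': [-0.299, 0.303, 0.288, 2.203, -0.143, 0.648, 0.329]}
d [ 0.0007 -0.0013  0.0808] w [ 0.19 -0.03 12.2 ]
```

Request:
servo_tool(
  commands=[
    {"dx": 0,"dy": -0.001,"dz": 0.005,"wx": 0,"wy": 0,"wz": 6,"fingers": 1},
    {"dx": 0,"dy": -0.001,"dz": 0.015,"wx": 0,"wy": 0,"wz": 12.2,"fingers": 1},
    {"dx": 0,"dy": -0.001,"dz": 0.045,"wx": 0,"wy": 0,"wz": 12.2,"fingers": 1},
    {"dx": 0,"dy": -0.001,"dz": 0.07,"wx": 0,"wy": 0,"wz": 12.2,"fingers": 1},
    {"dx": 0,"dy": -0.001,"dz": 0.079,"wx": 0,"wy": 0,"wz": 12.2,"fingers": 1},
  ],
)

```text
t: 5.45
ee_pos: [0.4472, -0.0164, 0.0094]
tool_rot: [-3.139, -0.0, 1.603]
force: [0.1, 0.4, 0.6]
finger_gap: 0.996
grip_force: 0.0
```

Request:
servo_tool(
  commands=[
    {"dx": 0,"dy": 0,"dz": 0,"wx": 0,"wy": 0,"wz": 0,"fingers": 0.4},
    {"dx": 0,"dy": 0,"dz": 0,"wx": 0,"wy": 0,"wz": 0,"fingers": 0.4},
    {"dx": 0,"dy": 0,"dz": 0,"wx": 0,"wy": 0,"wz": 0,"fingers": 0.4},
    {"dx": 0,"dy": 0,"dz": 0,"wx": 0,"wy": 0,"wz": 0,"fingers": 0.4},
    {"dx": 0,"dy": 0,"dz": 0,"wx": 0,"wy": 0,"wz": 0,"fingers": 0.4},
  ],
  squeeze=30,
)

```text
t: 5.87
ee_pos: [0.4492, -0.0166, 0.012]
tool_rot: [3.139, -0.0, 1.603]
force: [1.0, -0.4, -1.6]
finger_gap: 0.748
grip_force: 33.0
```

```bash
python3 - <<'E'
from m import *
# where did carton 1 land (top and scene view), press frame
for n in("scene","top"):
    c,d,K,R,t=grab(n); W=cloud(d,K,R,t); h=cv2.cvtColor(c,cv2.COLOR_RGB2HSV); H,S=h[...,0],h[...,1]
    m=(abs(W[...,0]-.645)<.06)&(abs(W[...,1]-.124)<.06)&(W[...,2]>.055)&(W[...,2]<.072)&(((H>45)&(H<85)&(S>60))|(S<60))
    r=rect(W,m); q=r[:2]/1000-O; print(n,r,"press",q@PX,q@PY)
    b=(abs(W[...,0]-.638)<.06)&(W[...,1]>.165)&(W[...,1]<.225)&(W[...,2]>.055)&(W[...,2]<.072)&(H>8)&(H<25)&(S>70)
    r=rect(W,b); q=r[:2]/1000-O; print(n,"brown",r,"press",q@PX,q@PY)
go(*press(-.018,.055),.13,174)
E
```

```text
scene [648.9 121.9  67.2  35.4  86.5  62.6 314. ] press 0.02061561699613485 0.05354826174460453
scene brown [640.4 198.8  66.8  36.3 -10.9  62.8 294. ] press 0.004123942060221916 0.12913850356064968
top [648.3 124.3  63.1  33.3  83.9  64.2 343. ] press 0.019768035547071478 0.05587239721552777
top brown [637.6 201.6  64.7  32.4  -5.6  64.1 345. ] press 0.0010466010560414084 0.1316304851705314
{'t': 5.967, 'ee_pos': [0.449, -0.017, 0.012], 'tool_rot': [3.14, -0.0, 1.603], 'force': [-0.251, 0.065, 5.695], 'finger_gap': 0.745, 'grip_force': 33.509, 'joint_positions': [-0.271, 0.461, 0.263, 2.247, -0.265, 0.46, 0.236]}
d [ 0.1387  0.1664 -0.1179] w [ 1.000e-01  5.000e-02 -8.215e+01]
```

Request:
servo_tool(
  commands=[
    {"dx": 0,"dy": 0,"dz": -0.03,"wx": 0,"wy": 0,"wz": 0,"fingers": 0.4},
    {"dx": 0,"dy": 0,"dz": -0.07,"wx": 0,"wy": 0,"wz": -6,"fingers": 0.4},
    {"dx": 0.01,"dy": 0.01,"dz": -0.11,"wx": 0,"wy": 0,"wz": -13,"fingers": 0.4},
    {"dx": 0.03,"dy": 0.03,"dz": -0.13,"wx": 0,"wy": 0,"wz": -20,"fingers": 0.4},
    {"dx": 0.055,"dy": 0.055,"dz": -0.13,"wx": 0,"wy": 0,"wz": -27,"fingers": 0.4},
  ],
)

```text
t: 6.38
ee_pos: [0.5044, 0.0393, 0.1466]
tool_rot: [3.132, 0.003, 2.076]
force: [1.0, -0.3, -0.7]
finger_gap: 0.748
grip_force: 33.9
```

```bash
python3 -c "
from h import *
go(*press(-.018,.055),.14,174)"
```

```text
{'t': 6.383, 'ee_pos': [0.504, 0.039, 0.147], 'tool_rot': [3.132, 0.003, 2.076], 'force': [1.006, -0.304, -0.743], 'finger_gap': 0.748, 'grip_force': 33.924, 'joint_positions': [-0.361, 0.29, 0.24, 2.038, -0.094, 0.814, 0.44]}
d [0.0256 0.1356 0.0078] w [  0.41   0.43 -55.03]
```

Request:
servo_tool(
  commands=[
    {"dx": 0.005,"dy": 0.027,"dz": 0,"wx": 0,"wy": 0,"wz": -7,"fingers": 0.4},
    {"dx": 0.01,"dy": 0.054,"dz": 0,"wx": 0,"wy": 0,"wz": -14,"fingers": 0.4},
    {"dx": 0.015,"dy": 0.081,"dz": 0,"wx": 0,"wy": 0,"wz": -21,"fingers": 0.4},
    {"dx": 0.02,"dy": 0.108,"dz": 0,"wx": 0,"wy": 0,"wz": -28,"fingers": 0.4},
    {"dx": 0.025,"dy": 0.135,"dz": 0,"wx": 0,"wy": 0,"wz": -35,"fingers": 0.4},
  ],
)

```text
t: 6.8
ee_pos: [0.6084, 0.1279, 0.141]
tool_rot: [-3.141, -0.0, 2.691]
force: [-0.4, -0.9, -0.7]
finger_gap: 0.744
grip_force: 33.9
```

```bash
python3 -c "
from h import *
go(*press(-.018,.055),.14,174)"
```

```text
{'t': 6.8, 'ee_pos': [0.608, 0.128, 0.141], 'tool_rot': [-3.141, -0.0, 2.691], 'force': [-0.364, -0.93, -0.714], 'finger_gap': 0.744, 'grip_force': 33.909, 'joint_positions': [-0.337, 0.469, 0.083, 1.762, -0.048, 0.913, 0.887]}
d [-0.0023  0.0005  0.001 ] w [-0.00e+00 -1.00e-02 -1.98e+01]
```

Request:
servo_tool(
  commands=[
    {"dx": -0.002,"dy": 0,"dz": 0,"wx": 0,"wy": 0,"wz": -7,"fingers": 0.4},
    {"dx": -0.002,"dy": 0,"dz": 0.01,"wx": 0,"wy": 0,"wz": -14,"fingers": 0.4},
    {"dx": -0.002,"dy": 0,"dz": 0.035,"wx": 0,"wy": 0,"wz": -19.8,"fingers": 0.4},
    {"dx": -0.002,"dy": 0,"dz": 0.04,"wx": 0,"wy": 0,"wz": -19.8,"fingers": 0.4},
    {"dx": -0.002,"dy": 0,"dz": 0.04,"wx": 0,"wy": 0,"wz": -19.8,"fingers": 0.4},
  ],
)

```text
t: 7.22
ee_pos: [0.6077, 0.1255, 0.099]
tool_rot: [-3.14, -0.005, 3.028]
force: [0.7, 0.3, -0.8]
finger_gap: 0.748
grip_force: 33.9
```

```bash
python3 -c "
from h import *
go(*press(-.018,.055),.031,174)"
```

```text
{'t': 7.217, 'ee_pos': [0.608, 0.126, 0.099], 'tool_rot': [-3.14, -0.005, 3.028], 'force': [0.676, 0.347, -0.828], 'finger_gap': 0.748, 'grip_force': 33.905, 'joint_positions': [-0.272, 0.519, 0.001, 1.789, -0.001, 0.838, 1.186]}
d [-0.0031  0.0023  0.068 ] w [-0.1  -0.27 -0.52]
```

Request:
servo_tool(
  commands=[
    {"dx": -0.001,"dy": 0.001,"dz": 0.02,"wx": 0,"wy": 0,"wz": -0.4,"fingers": 0.4},
    {"dx": -0.001,"dy": 0.001,"dz": 0.04,"wx": 0,"wy": 0,"wz": -0.4,"fingers": 0.4},
    {"dx": -0.001,"dy": 0.001,"dz": 0.056,"wx": 0,"wy": 0,"wz": -0.4,"fingers": 0.4},
    {"dx": -0.001,"dy": 0.001,"dz": 0.063,"wx": 0,"wy": 0,"wz": -0.4,"fingers": 0.4},
    {"dx": -0.001,"dy": 0.001,"dz": 0.067,"wx": 0,"wy": 0,"wz": -0.4,"fingers": 0.4},
  ],
)

```text
t: 7.63
ee_pos: [0.6105, 0.127, 0.0338]
tool_rot: [-3.141, -0.001, 3.036]
force: [1.4, -0.9, -0.0]
finger_gap: 0.746
grip_force: 34.0
```

Request:
servo_tool(
  commands=[
    {"dx": 0,"dy": 0,"dz": 0.001,"wx": 0,"wy": 0,"wz": 0,"fingers": 0.4},
    {"dx": 0,"dy": 0,"dz": 0.001,"wx": 0,"wy": 0,"wz": 0,"fingers": 0.4},
    {"dx": 0,"dy": 0,"dz": 0.001,"wx": 0,"wy": 0,"wz": 0,"fingers": 0.4},
  ],
)

```text
t: 7.88
ee_pos: [0.6115, 0.1273, 0.0342]
tool_rot: [3.141, 0.002, 3.037]
force: [-0.3, -0.1, -0.2]
finger_gap: 0.752
grip_force: 34.0
```

Request:
servo_tool(
  commands=[
    {"dx": 0,"dy": 0,"dz": 0.002,"wx": 0,"wy": 0,"wz": 0,"fingers": 0.4},
    {"dx": 0,"dy": 0,"dz": 0.004,"wx": 0,"wy": 0,"wz": 0,"fingers": 0.4},
    {"dx": 0,"dy": 0,"dz": 0.004,"wx": 0,"wy": 0,"wz": 0,"fingers": 0.4},
    {"dx": 0,"dy": 0,"dz": 0.004,"wx": 0,"wy": 0,"wz": 0,"fingers": 0.4},
  ],
)

```text
t: 8.22
ee_pos: [0.6113, 0.1273, 0.0298]
tool_rot: [3.141, 0.001, 3.038]
force: [-0.9, -0.1, 4.3]
finger_gap: 0.749
grip_force: 34.3
```

Request:
servo_tool(
  commands=[
    {"dx": 0,"dy": 0,"dz": 0,"wx": 0,"wy": 0,"wz": 0,"fingers": 0.86},
    {"dx": 0,"dy": 0,"dz": 0,"wx": 0,"wy": 0,"wz": 0,"fingers": 0.86},
    {"dx": 0,"dy": 0,"dz": -0.01,"wx": 0,"wy": 0,"wz": 0,"fingers": 0.86},
    {"dx": 0,"dy": 0,"dz": -0.05,"wx": 0,"wy": 0,"wz": 0,"fingers": 0.86},
    {"dx": 0,"dy": 0,"dz": -0.09,"wx": 0,"wy": 0,"wz": 0,"fingers": 0.86},
  ],
)

```text
t: 8.63
ee_pos: [0.6088, 0.1267, 0.1183]
tool_rot: [-3.14, -0.005, 3.038]
force: [0.5, 0.3, 0.8]
finger_gap: 0.865
grip_force: 0.0
```

```bash
python3 -c "
from h import *
b=press(0,-.189);print(b)
go(*b,.16,84)"
```

```text
[ 0.60304412 -0.11716464]
{'t': 8.633, 'ee_pos': [0.609, 0.127, 0.118], 'tool_rot': [-3.14, -0.005, 3.038], 'force': [0.487, 0.347, 0.788], 'finger_gap': 0.865, 'grip_force': 0.0, 'joint_positions': [-0.273, 0.498, -0.0, 1.772, -0.0, 0.878, 1.194]}
d [-0.0193 -0.2432 -0.0414] w [-0.32 -0.15 90.05]
```

Request:
servo_tool(
  commands=[
    {"dx": 0,"dy": 0,"dz": -0.03,"wx": 0,"wy": 0,"wz": 7,"fingers": 0.86},
    {"dx": -0.002,"dy": -0.02,"dz": -0.06,"wx": 0,"wy": 0,"wz": 14,"fingers": 0.8},
    {"dx": -0.004,"dy": -0.04,"dz": -0.07,"wx": 0,"wy": 0,"wz": 21,"fingers": 0.8},
    {"dx": -0.006,"dy": -0.06,"dz": -0.07,"wx": 0,"wy": 0,"wz": 28,"fingers": 0.8},
    {"dx": -0.008,"dy": -0.085,"dz": -0.07,"wx": 0,"wy": 0,"wz": 35,"fingers": 0.8},
  ],
)

```text
t: 9.05
ee_pos: [0.6104, 0.0423, 0.1911]
tool_rot: [3.138, 0.001, 2.423]
force: [-0.0, 1.1, 0.2]
finger_gap: 0.8
grip_force: 0.0
```

```bash
python3 -c "
from h import *
go(*press(0,-.189),.16,84)"
```

```text
{'t': 9.05, 'ee_pos': [0.61, 0.042, 0.191], 'tool_rot': [3.138, 0.001, 2.423], 'force': [-0.045, 1.099, 0.187], 'finger_gap': 0.8, 'grip_force': 0.0, 'joint_positions': [-0.261, 0.401, 0.164, 1.746, -0.077, 0.997, 0.784]}
d [-0.0994 -0.1249  0.0308] w [ 2.200e-01 -2.000e-02  5.483e+01]
```

Request:
servo_tool(
  commands=[
    {"dx": -0.018,"dy": -0.022,"dz": 0,"wx": 0,"wy": 0,"wz": 7,"fingers": 0.8},
    {"dx": -0.036,"dy": -0.045,"dz": 0,"wx": 0,"wy": 0,"wz": 14,"fingers": 0.8},
    {"dx": -0.054,"dy": -0.067,"dz": 0,"wx": 0,"wy": 0,"wz": 21,"fingers": 0.8},
    {"dx": -0.073,"dy": -0.091,"dz": 0,"wx": 0,"wy": 0,"wz": 28,"fingers": 0.8},
    {"dx": -0.099,"dy": -0.125,"dz": 0,"wx": 0,"wy": 0,"wz": 35,"fingers": 0.8},
  ],
)

```text
t: 9.47
ee_pos: [0.603, -0.1148, 0.1895]
tool_rot: [3.14, -0.002, 1.814]
force: [1.0, -0.6, 0.2]
finger_gap: 0.802
grip_force: 0.0
```

```bash
cat > gauge.py <<'E'
from m import *
def cartons(names=("scene","top")):
  for n in names:
    c,d,K,R,t=grab(n); W=cloud(d,K,R,t); h=cv2.cvtColor(c,cv2.COLOR_RGB2HSV); H,S=h[...,0],h[...,1]
    q=W[...,:2]-O; px,py=q@PX,q@PY; z=W[...,2]
    top=(z>.055)&(z<.072)&(abs(px)<.05)
    for nm,m in(("g+",top&(px>.001)&(py<.125)&(py>-.01)&((H>45)&(H<85)&(S>60))),("g-",top&(px<.001)&(py<.125)&(py>-.01)&((H>45)&(H<85)&(S>60))),("br",top&(py>.08)&(py<.16)&(H>8)&(H<25)&(S>70))):
        if m.sum()<20: print(n,nm,"none"); continue
        r=rect(W,m); w=r[:2]/1000-O; print(n,nm,"press",(1000*w@PX).round(1),(1000*w@PY).round(1),"size",r[2:4],"ang",r[4],"n",r[6])
    u,v=proj([*press(0,.05),.06],K,R,t).astype(int)
    yield cv2.resize(c[max(v-60,0):v+60,u-80:u+80,::-1],(400,300),interpolation=2)
E
python3 - <<'E'
from gauge import *
cv2.imwrite("pics/p2.png",np.hstack(list(cartons())))
go(*press(0,-.189),.16,84)
E
```

```text
scene g+ press 20.5 53.7 size [64.5 38.8] ang 85.6 n 311.0
scene g- press -16.9 53.0 size [65.2 35.2] ang 84.7 n 283.0
scene br press 2.6 129.6 size [68.8 35.1] ang -4.7 n 299.0
top g+ press 19.5 55.5 size [63.1 32.6] ang 84.2 n 310.0
top g- press -17.7 55.9 size [63.6 32.7] ang 85.0 n 309.0
top br press 0.7 131.5 size [64.1 32.5] ang -5.7 n 342.0
{'t': 9.567, 'ee_pos': [0.601, -0.126, 0.19], 'tool_rot': [-3.141, 0.005, 1.802], 'force': [-0.704, -0.733, 0.218], 'finger_gap': 0.799, 'grip_force': 0.0, 'joint_positions': [-0.125, 0.417, 0.348, 1.749, -0.158, 1.002, 0.513]}
d [0.008  0.004  0.0299] w [-0.    0.31 19.26]
```

View pics/p2.png

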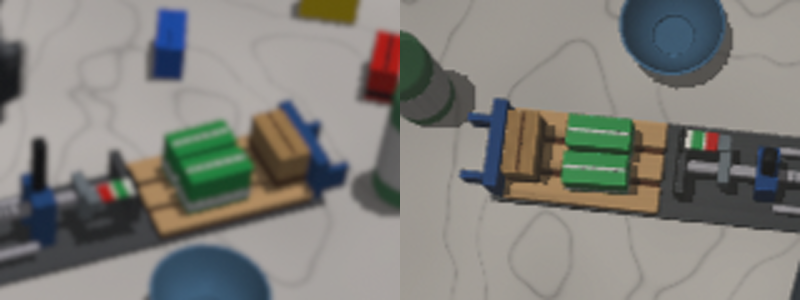

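The crops show both green cartons side by side on the slab, at (205,155) in the scene crop and (598,150) in the top crop. They are lengthwise with clear gaps, and the gauge is still unpressed. Next is the trigger.

Request:
servo_tool(
  commands=[
    {"dx": 0.004,"dy": 0.001,"dz": 0.0,"wx": 0,"wy": 0,"wz": 7,"fingers": 0.8},
    {"dx": 0.004,"dy": 0.001,"dz": 0,"wx": 0,"wy": 0,"wz": 14,"fingers": 0.8},
    {"dx": 0.004,"dy": 0.001,"dz": 0,"wx": 0,"wy": 0,"wz": 19,"fingers": 0.8},
    {"dx": 0.004,"dy": 0.001,"dz": 0.01,"wx": 0,"wy": 0,"wz": 19,"fingers": 0.8},
    {"dx": 0.004,"dy": 0.001,"dz": 0.02,"wx": 0,"wy": 0,"wz": 19,"fingers": 0.8},
  ],
)

```text
t: 9.98
ee_pos: [0.603, -0.1121, 0.1689]
tool_rot: [3.14, -0.0, 1.487]
force: [-0.8, -0.7, -0.5]
finger_gap: 0.799
grip_force: 0.0
```

```bash
python3 -c "
from h import *
go(*press(0,-.189),.086,84)"
```

```text
{'t': 9.983, 'ee_pos': [0.603, -0.112, 0.169], 'tool_rot': [3.14, -0.0, 1.487], 'force': [-0.846, -0.682, -0.531], 'finger_gap': 0.799, 'grip_force': 0.0, 'joint_positions': [-0.185, 0.445, 0.406, 1.774, -0.209, 0.964, 0.221]}
d [-0.0051  0.0004  0.0829] w [ 0.08 -0.02  1.22]
```

Request:
servo_tool(
  commands=[
    {"dx": -0.004,"dy": 0,"dz": 0.01,"wx": 0,"wy": 0,"wz": 1.2,"fingers": 0.8},
    {"dx": -0.004,"dy": 0,"dz": 0.03,"wx": 0,"wy": 0,"wz": 1.2,"fingers": 0.8},
    {"dx": -0.004,"dy": 0,"dz": 0.055,"wx": 0,"wy": 0,"wz": 1.2,"fingers": 0.8},
    {"dx": -0.004,"dy": 0,"dz": 0.075,"wx": 0,"wy": 0,"wz": 1.2,"fingers": 0.8},
    {"dx": -0.004,"dy": 0,"dz": 0.082,"wx": 0,"wy": 0,"wz": 1.2,"fingers": 0.8},
  ],
)

```text
t: 10.4
ee_pos: [0.5995, -0.116, 0.0828]
tool_rot: [-3.134, -0.0, 1.464]
force: [-0.3, 0.0, 0.8]
finger_gap: 0.8
grip_force: 0.0
```

Request:
servo_tool(
  commands=[
    {"dx": 0,"dy": 0,"dz": 0,"wx": 0,"wy": 0,"wz": 0,"fingers": 0.1},
    {"dx": 0,"dy": 0,"dz": 0,"wx": 0,"wy": 0,"wz": 0,"fingers": 0.1},
    {"dx": 0,"dy": 0,"dz": 0,"wx": 0,"wy": 0,"wz": 0,"fingers": 0.1},
    {"dx": 0,"dy": 0,"dz": 0,"wx": 0,"wy": 0,"wz": 0,"fingers": 0.1},
    {"dx": 0,"dy": 0,"dz": 0,"wx": 0,"wy": 0,"wz": 0,"fingers": 0.1},
  ],
  squeeze=60,
)

```text
t: 10.82
ee_pos: [0.6018, -0.1165, 0.0883]
tool_rot: [-3.141, -0.001, 1.463]
force: [-4.1, 0.2, 5.2]
finger_gap: 0.275
grip_force: 59.5
```

Request:
servo_tool(
  commands=[
    {"dx": 0,"dy": 0,"dz": 0,"wx": 0,"wy": 0,"wz": 0,"fingers": 0.1},
    {"dx": 0,"dy": 0,"dz": 0,"wx": 0,"wy": 0,"wz": 0,"fingers": 0.1},
    {"dx": 0,"dy": 0,"dz": 0,"wx": 0,"wy": 0,"wz": 0,"fingers": 0.1},
  ],
)

```text
t: 11.07
ee_pos: [0.6018, -0.1166, 0.0883]
tool_rot: [-3.141, -0.0, 1.463]
force: [-4.2, 1.2, 5.4]
finger_gap: 0.271
grip_force: 59.6
```

Request:
servo_tool(
  commands=[
    {"dx": 0.007,"dy": 0,"dz": 0,"wx": 0,"wy": 0,"wz": 0,"fingers": 0.1},
    {"dx": 0.014,"dy": 0,"dz": 0,"wx": 0,"wy": 0,"wz": 0,"fingers": 0.1},
    {"dx": 0.021,"dy": 0,"dz": 0,"wx": 0,"wy": 0,"wz": 0,"fingers": 0.1},
    {"dx": 0.028,"dy": 0,"dz": 0,"wx": 0,"wy": 0,"wz": 0,"fingers": 0.1},
    {"dx": 0.028,"dy": 0,"dz": 0,"wx": 0,"wy": 0,"wz": 0,"fingers": 0.1},
  ],
)

```text
t: 11.48
ee_pos: [0.6045, -0.0921, 0.0884]
tool_rot: [3.142, 0.004, 1.462]
force: [-4.3, -7.1, 5.3]
finger_gap: 0.272
grip_force: 59.5
```

```bash
cat >> gauge.py <<'E'
def jaw(save=None):
    c,d,K,R,t=grab("top"); W=cloud(d,K,R,t); h=cv2.cvtColor(c,cv2.COLOR_RGB2HSV); H,S,V=h[...,0],h[...,1],h[...,2]
    # strip + pointer: rectify the jaw neighbourhood onto plane z=.06 in press coords
    g=np.mgrid[-70:120:0.5,-50:50:0.5]  # y, x (mm)
    P=np.stack([*np.moveaxis(np.apply_along_axis(lambda a:press(a[1]/1000,a[0]/1000),0,g),0,0),np.full(g.shape[1:],.06)],-1)
    q=(P@R.T+t)@K.T; uv=(q[...,:2]/q[...,2:]).astype(np.float32)
    im=cv2.remap(c,uv[...,0],uv[...,1],cv2.INTER_LINEAR)  # rows=y, cols=x
    im=np.ascontiguousarray(im.transpose(1,0,2)[::-1]) # cols: y, up: +x
    hs=cv2.cvtColor(im,cv2.COLOR_RGB2HSV)
    for nm,m in(("green",(hs[...,0]>45)&(hs[...,0]<85)&(hs[...,1]>80)),("red",((hs[...,0]<8)|(hs[...,0]>172))&(hs[...,1]>110)),("white",(hs[...,1]<40)&(hs[...,2]>140))):
        k,l,s,ce=cv2.connectedComponentsWithStats(m.astype(np.uint8))
        for i in range(1,k):
            if s[i,4]>80: print(nm,"y",s[i,0]/2-70,"to",(s[i,0]+s[i,2])/2-70,"x",50-(s[i,1]+s[i,3])/2,50-s[i,1]/2)
    if save: cv2.imwrite(save,cv2.resize(im[:,:,::-1],None,fx=2,fy=2))
E
python3 - <<'E'
from gauge import *
jaw("pics/j1.png"); st()
E
```

```text
green y 22.0 to 89.5 x -16.0 36.5
green y -22.5 to -12.0 x 12.0 32.5
green y 22.0 to 89.0 x -37.5 -17.0
red y -37.5 to -25.0 x 11.5 32.0
white y -70.0 to 120.0 x 36.5 50.0
white y -11.0 to -4.5 x 14.0 31.5
white y 27.5 to 42.0 x 20.0 22.5
white y 43.5 to 69.5 x 19.5 23.0
white y 71.0 to 86.5 x 20.0 22.5
white y -70.0 to -57.0 x -7.5 0.0
white y -39.0 to -12.5 x -5.5 -2.0
white y 29.0 to 62.5 x -18.0 -14.0
white y 64.0 to 86.5 x -18.5 -15.0
{'t': 11.533, 'ee_pos': [0.604, -0.092, 0.088], 'tool_rot': [3.142, 0.004, 1.462], 'force': [-4.166, -6.526, 4.71], 'finger_gap': 0.269, 'grip_force': 59.435, 'joint_positions': [-0.196, 0.541, 0.377, 1.839, -0.259, 0.811, 0.203]}
```

View pics/j1.png

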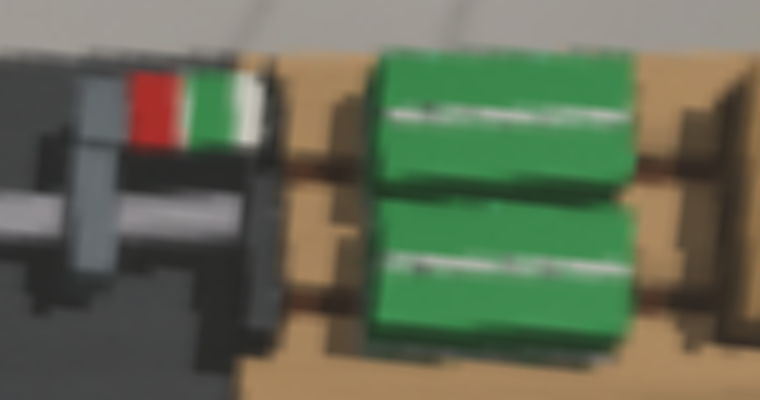

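The rectified top view has 4 px per mm. The jaw face is at px 285 (y ≈ 1 mm), the strip's white/green/red runs 262→130, and the pointer is at zero by px 265. The jaw is well clear of the cartons (px 378), so I'll keep pumping.

Request:
servo_tool(
  commands=[
    {"dx": -0.01,"dy": 0,"dz": 0,"wx": 0,"wy": 0,"wz": 0,"fingers": 0.1},
    {"dx": -0.02,"dy": 0,"dz": 0,"wx": 0,"wy": 0,"wz": 0,"fingers": 0.1},
    {"dx": -0.03,"dy": 0,"dz": 0,"wx": 0,"wy": 0,"wz": 0,"fingers": 0.1},
    {"dx": -0.03,"dy": 0,"dz": 0,"wx": 0,"wy": 0,"wz": 0,"fingers": 0.1},
  ],
)

```text
t: 11.87
ee_pos: [0.6018, -0.1165, 0.0883]
tool_rot: [-3.141, -0.004, 1.463]
force: [-4.9, 4.4, 6.9]
finger_gap: 0.278
grip_force: 59.9
```

Request:
servo_tool(
  commands=[
    {"dx": 0.008,"dy": 0,"dz": 0,"wx": 0,"wy": 0,"wz": 0,"fingers": 0.1},
    {"dx": 0.016,"dy": 0,"dz": 0,"wx": 0,"wy": 0,"wz": 0,"fingers": 0.1},
    {"dx": 0.024,"dy": 0,"dz": 0,"wx": 0,"wy": 0,"wz": 0,"fingers": 0.1},
    {"dx": 0.032,"dy": 0,"dz": 0,"wx": 0,"wy": 0,"wz": 0,"fingers": 0.1},
    {"dx": 0.034,"dy": 0,"dz": 0,"wx": 0,"wy": 0,"wz": 0,"fingers": 0.1},
  ],
)

```text
t: 12.28
ee_pos: [0.6048, -0.0888, 0.0884]
tool_rot: [3.141, 0.005, 1.462]
force: [-4.5, -9.3, 4.2]
finger_gap: 0.273
grip_force: 59.5
```

```bash
python3 - <<'E'
from gauge import *
jaw(); st()
E
```

```text
green y 22.0 to 89.5 x -16.0 36.5
green y -5.5 to 5.5 x 12.5 31.5
green y 22.0 to 89.0 x -37.5 -17.0
red y -20.5 to -7.5 x 11.5 32.5
white y -70.0 to 120.0 x 36.5 50.0
white y 6.5 to 12.5 x 14.0 31.0
white y 27.5 to 42.0 x 20.0 22.5
white y 43.5 to 69.0 x 19.5 23.0
white y 71.5 to 86.5 x 20.0 22.5
white y -70.0 to -39.5 x -7.5 0.5
white y -22.0 to 3.5 x -5.5 -1.5
white y 29.0 to 62.5 x -18.0 -14.0
white y 64.0 to 86.5 x -18.5 -15.0
{'t': 12.333, 'ee_pos': [0.605, -0.089, 0.088], 'tool_rot': [3.141, 0.005, 1.462], 'force': [-5.031, -7.108, 5.052], 'finger_gap': 0.271, 'grip_force': 59.535, 'joint_positions': [-0.202, 0.54, 0.378, 1.839, -0.258, 0.81, 0.197]}
```

Request:
servo_tool(
  commands=[
    {"dx": -0.01,"dy": 0,"dz": 0,"wx": 0,"wy": 0,"wz": 0,"fingers": 0.1},
    {"dx": -0.02,"dy": 0,"dz": 0,"wx": 0,"wy": 0,"wz": 0,"fingers": 0.1},
    {"dx": -0.03,"dy": 0,"dz": 0,"wx": 0,"wy": 0,"wz": 0,"fingers": 0.1},
    {"dx": -0.036,"dy": 0,"dz": 0,"wx": 0,"wy": 0,"wz": 0,"fingers": 0.1},
    {"dx": -0.036,"dy": 0,"dz": 0,"wx": 0,"wy": 0,"wz": 0,"fingers": 0.1},
  ],
)

```text
t: 12.75
ee_pos: [0.6018, -0.1165, 0.0883]
tool_rot: [-3.14, -0.006, 1.465]
force: [-5.7, 7.5, 8.7]
finger_gap: 0.271
grip_force: 60.0
```

```bash
python3 - <<'E'
from gauge import *
jaw(); st()
E
```

```text
green y 22.0 to 89.5 x -16.0 36.5
green y -9.0 to 1.5 x 12.5 31.5
green y 22.0 to 89.0 x -37.5 -17.0
red y -24.5 to -11.5 x 11.5 32.5
white y -70.0 to 120.0 x 36.5 50.0
white y 2.5 to 8.0 x 14.0 30.5
white y 27.5 to 42.0 x 20.0 22.5
white y 43.5 to 69.5 x 19.5 22.5
white y 71.5 to 87.0 x 20.0 22.5
white y -70.0 to -42.5 x -7.5 0.0
white y -24.5 to 1.0 x -5.5 -1.5
white y 29.0 to 62.0 x -18.0 -14.0
white y 64.0 to 86.5 x -18.5 -15.0
{'t': 12.8, 'ee_pos': [0.602, -0.117, 0.088], 'tool_rot': [-3.14, -0.006, 1.465], 'force': [-5.285, 6.953, 7.963], 'finger_gap': 0.271, 'grip_force': 59.94, 'joint_positions': [-0.146, 0.543, 0.371, 1.833, -0.268, 0.816, 0.256]}
```

Request:
servo_tool(
  commands=[
    {"dx": 0.008,"dy": 0,"dz": 0,"wx": 0,"wy": 0,"wz": 0,"fingers": 0.1},
    {"dx": 0.016,"dy": 0,"dz": 0,"wx": 0,"wy": 0,"wz": 0,"fingers": 0.1},
    {"dx": 0.024,"dy": 0,"dz": 0,"wx": 0,"wy": 0,"wz": 0,"fingers": 0.1},
    {"dx": 0.032,"dy": 0,"dz": 0,"wx": 0,"wy": 0,"wz": 0,"fingers": 0.1},
    {"dx": 0.038,"dy": 0,"dz": 0,"wx": 0,"wy": 0,"wz": 0,"fingers": 0.1},
  ],
)

```text
t: 13.22
ee_pos: [0.6049, -0.0884, 0.0884]
tool_rot: [3.141, 0.007, 1.46]
force: [-5.6, -11.8, 3.8]
finger_gap: 0.27
grip_force: 59.5
```

```bash
python3 - <<'E'
from gauge import *
jaw(); st()
E
```

```text
green y 37.0 to 104.5 x -36.0 37.0
green y 16.0 to 26.5 x 12.5 31.5
red y 0.5 to 13.0 x 11.5 32.0
white y -70.0 to 120.0 x 36.5 50.0
white y 27.5 to 32.0 x 14.5 31.0
white y 44.0 to 100.5 x 20.0 23.0
white y -70.0 to -19.5 x -7.5 0.5
white y -1.0 to 23.5 x -5.5 -1.5
white y 41.0 to 72.5 x -16.5 -13.5
white y 74.0 to 98.5 x -16.5 -13.5
{'t': 13.267, 'ee_pos': [0.605, -0.087, 0.088], 'tool_rot': [3.141, 0.005, 1.462], 'force': [-4.695, -8.943, 4.913], 'finger_gap': 0.271, 'grip_force': 59.667, 'joint_positions': [-0.206, 0.54, 0.378, 1.839, -0.258, 0.81, 0.193]}
```

Request:
servo_tool(
  commands=[
    {"dx": -0.01,"dy": 0,"dz": 0,"wx": 0,"wy": 0,"wz": 0,"fingers": 0.1},
    {"dx": -0.02,"dy": 0,"dz": 0,"wx": 0,"wy": 0,"wz": 0,"fingers": 0.1},
    {"dx": -0.03,"dy": 0,"dz": 0,"wx": 0,"wy": 0,"wz": 0,"fingers": 0.1},
    {"dx": -0.038,"dy": 0,"dz": 0,"wx": 0,"wy": 0,"wz": 0,"fingers": 0.1},
    {"dx": -0.038,"dy": 0,"dz": 0,"wx": 0,"wy": 0,"wz": 0,"fingers": 0.1},
  ],
)

```text
t: 13.68
ee_pos: [0.6018, -0.1165, 0.0883]
tool_rot: [-3.14, -0.006, 1.465]
force: [-5.2, 8.3, 8.2]
finger_gap: 0.273
grip_force: 60.1
```

Request:
servo_tool(
  commands=[
    {"dx": 0.008,"dy": 0,"dz": 0,"wx": 0,"wy": 0,"wz": 0,"fingers": 0.1},
    {"dx": 0.016,"dy": 0,"dz": 0,"wx": 0,"wy": 0,"wz": 0,"fingers": 0.1},
    {"dx": 0.024,"dy": 0,"dz": 0,"wx": 0,"wy": 0,"wz": 0,"fingers": 0.1},
    {"dx": 0.029,"dy": 0,"dz": 0,"wx": 0,"wy": 0,"wz": 0,"fingers": 0.1},
    {"dx": 0.034,"dy": 0,"dz": 0,"wx": 0,"wy": 0,"wz": 0,"fingers": 0.1},
  ],
)

```text
t: 14.1
ee_pos: [0.6044, -0.0927, 0.0884]
tool_rot: [3.141, 0.007, 1.46]
force: [-4.2, -11.5, 4.0]
finger_gap: 0.274
grip_force: 59.5
```

```bash
python3 - <<'E'
from gauge import *
jaw("pics/j2.png"); st()
E
```

```text
green y 53.0 to 119.0 x 22.0 37.5
green y 33.0 to 43.5 x 12.5 31.5
green y 53.0 to 119.0 x -13.5 21.0
green y 53.5 to 119.0 x -35.5 -15.0
red y 17.5 to 30.0 x 12.0 32.0
white y -70.0 to 120.0 x 36.5 50.0
white y 58.5 to 113.5 x 20.0 23.5
white y -60.0 to -2.5 x -7.5 1.0
white y 16.0 to 37.0 x -5.5 -1.5
white y 74.0 to 116.0 x -16.5 -13.5
white y 57.5 to 72.5 x -16.5 -14.0
{'t': 14.15, 'ee_pos': [0.605, -0.091, 0.088], 'tool_rot': [3.141, 0.006, 1.461], 'force': [-5.762, -10.573, 5.459], 'finger_gap': 0.271, 'grip_force': 59.651, 'joint_positions': [-0.199, 0.541, 0.379, 1.839, -0.257, 0.81, 0.2]}
```

View pics/j2.png

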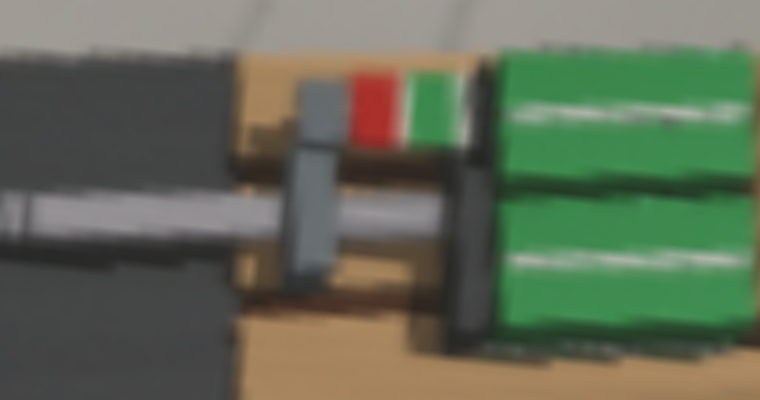

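Rectified view: the cartons (from px 500) are against the jaw, and the pointer at px 475 is just short of the green (410–460). The trigger has about 4.5 mm of travel left, so I'll press on gently.

Request:
servo_tool(
  commands=[
    {"dx": 0.003,"dy": 0,"dz": 0,"wx": 0,"wy": 0,"wz": 0,"fingers": 0.1},
    {"dx": 0.006,"dy": 0,"dz": 0,"wx": 0,"wy": 0,"wz": 0,"fingers": 0.1},
    {"dx": 0.009,"dy": 0,"dz": 0,"wx": 0,"wy": 0,"wz": 0,"fingers": 0.1},
    {"dx": 0.01,"dy": 0,"dz": 0,"wx": 0,"wy": 0,"wz": 0,"fingers": 0.1},
  ],
)

```text
t: 14.48
ee_pos: [0.6051, -0.0867, 0.0884]
tool_rot: [3.14, 0.011, 1.457]
force: [-4.7, -17.9, 3.6]
finger_gap: 0.275
grip_force: 59.3
```

```bash
python3 - <<'E'
from gauge import *
jaw("pics/j3.png"); st()
E
```

```text
green y 55.0 to 119.5 x 23.0 37.5
green y 39.0 to 49.5 x 12.5 31.5
green y 54.0 to 120.0 x -35.5 20.0
red y 23.5 to 36.5 x 11.5 32.5
white y -70.0 to 120.0 x 36.5 50.0
white y 53.0 to 117.0 x 14.0 32.0
white y -54.0 to 5.0 x -7.5 1.0
white y 21.5 to 37.5 x -5.5 -2.0
white y 74.0 to 117.5 x -16.5 -13.5
white y 58.0 to 72.5 x -16.5 -14.0
{'t': 14.533, 'ee_pos': [0.605, -0.087, 0.088], 'tool_rot': [3.14, 0.011, 1.457], 'force': [-4.5, -16.987, 3.092], 'finger_gap': 0.27, 'grip_force': 59.377, 'joint_positions': [-0.213, 0.541, 0.383, 1.84, -0.254, 0.808, 0.183]}
```

View pics/j3.png

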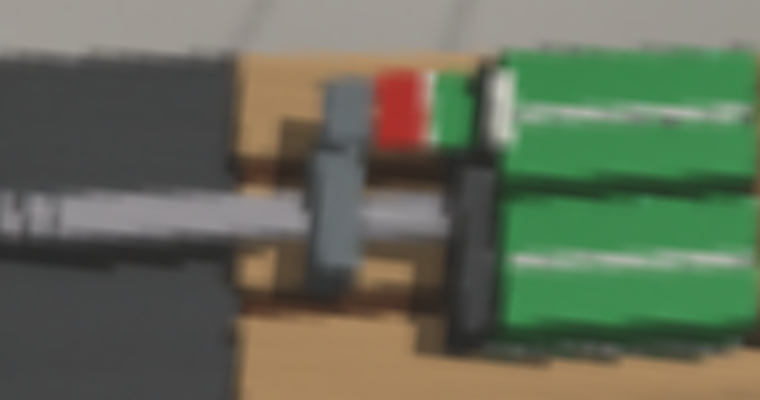

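The pointer centre is at px 482, about 7.5 mm, so only just in the green (436–486). I'll back the trigger off one tooth (about 15 mm) and re-press, so that full press lands about 7 mm deeper, near mid-green.

Request:
servo_tool(
  commands=[
    {"dx": -0.006,"dy": 0,"dz": 0,"wx": 0,"wy": 0,"wz": 0,"fingers": 0.1},
    {"dx": -0.012,"dy": 0,"dz": 0,"wx": 0,"wy": 0,"wz": 0,"fingers": 0.1},
    {"dx": -0.017,"dy": 0,"dz": 0,"wx": 0,"wy": 0,"wz": 0,"fingers": 0.1},
    {"dx": -0.022,"dy": 0,"dz": 0,"wx": 0,"wy": 0,"wz": 0,"fingers": 0.1},
    {"dx": -0.022,"dy": 0,"dz": 0,"wx": 0,"wy": 0,"wz": 0,"fingers": 0.1},
  ],
)

```text
t: 14.95
ee_pos: [0.6034, -0.1025, 0.0883]
tool_rot: [3.141, 0.003, 1.46]
force: [-3.7, -4.9, 5.0]
finger_gap: 0.269
grip_force: 59.7
```

```bash
python3 - <<'E'
from gauge import *
jaw("pics/j4.png"); st()
E
```

```text
green y 53.5 to 120.0 x -35.5 37.5
green y 30.5 to 41.0 x 12.5 32.0
red y 15.0 to 28.0 x 12.0 32.0
white y -70.0 to 120.0 x 36.5 50.0
white y 42.0 to 47.5 x 14.0 31.0
white y 59.0 to 117.0 x 20.0 23.5
white y -61.5 to -3.0 x -7.5 0.5
white y 14.0 to 37.0 x -5.5 -1.5
white y 74.0 to 117.5 x -16.5 -13.5
white y 58.0 to 72.5 x -16.5 -14.0
{'t': 15.0, 'ee_pos': [0.603, -0.102, 0.088], 'tool_rot': [3.141, 0.003, 1.46], 'force': [-4.51, -4.85, 5.584], 'finger_gap': 0.272, 'grip_force': 59.724, 'joint_positions': [-0.179, 0.541, 0.377, 1.838, -0.261, 0.811, 0.22]}
```

Request:
servo_tool(
  commands=[
    {"dx": -0.002,"dy": 0,"dz": 0,"wx": 0,"wy": 0,"wz": 0,"fingers": 0.1},
    {"dx": -0.004,"dy": 0,"dz": 0,"wx": 0,"wy": 0,"wz": 0,"fingers": 0.1},
    {"dx": -0.004,"dy": 0,"dz": 0,"wx": 0,"wy": 0,"wz": 0,"fingers": 0.1},
  ],
)

```text
t: 15.25
ee_pos: [0.6032, -0.1046, 0.0884]
tool_rot: [3.142, 0.001, 1.461]
force: [-4.8, -2.8, 4.6]
finger_gap: 0.273
grip_force: 59.8
```

Request:
servo_tool(
  commands=[
    {"dx": 0.004,"dy": 0,"dz": 0,"wx": 0,"wy": 0,"wz": 0,"fingers": 0.1},
    {"dx": 0.008,"dy": 0,"dz": 0,"wx": 0,"wy": 0,"wz": 0,"fingers": 0.1},
    {"dx": 0.012,"dy": 0,"dz": 0,"wx": 0,"wy": 0,"wz": 0,"fingers": 0.1},
    {"dx": 0.014,"dy": 0,"dz": 0,"wx": 0,"wy": 0,"wz": 0,"fingers": 0.1},
  ],
)

```text
t: 15.58
ee_pos: [0.6042, -0.0955, 0.0884]
tool_rot: [3.141, 0.008, 1.459]
force: [-5.2, -13.3, 4.2]
finger_gap: 0.273
grip_force: 59.6
```

```bash
python3 - <<'E'
from gauge import *
jaw(); st()
E
```

```text
green y 55.0 to 119.5 x 23.0 37.5
green y 37.0 to 48.5 x 12.0 31.5
green y 54.0 to 120.0 x -36.0 20.0
red y 21.5 to 34.5 x 11.5 32.5
white y -70.0 to 120.0 x 36.5 50.0
white y 53.0 to 117.0 x 15.0 32.0
white y -56.0 to 2.5 x -7.5 1.0
white y 20.5 to 37.0 x -5.5 -1.5
white y 74.0 to 117.5 x -16.5 -13.5
white y 58.5 to 72.5 x -16.5 -14.0
{'t': 15.633, 'ee_pos': [0.604, -0.095, 0.088], 'tool_rot': [3.141, 0.008, 1.459], 'force': [-5.154, -10.853, 4.853], 'finger_gap': 0.273, 'grip_force': 59.571, 'joint_positions': [-0.195, 0.541, 0.38, 1.839, -0.257, 0.809, 0.203]}
```

Request:
servo_tool(
  commands=[
    {"dx": 0.004,"dy": 0,"dz": 0,"wx": 0,"wy": 0,"wz": 0,"fingers": 0.1},
    {"dx": 0.008,"dy": 0,"dz": 0,"wx": 0,"wy": 0,"wz": 0,"fingers": 0.1},
    {"dx": 0.012,"dy": 0,"dz": 0,"wx": 0,"wy": 0,"wz": 0,"fingers": 0.1},
    {"dx": 0.016,"dy": 0,"dz": 0,"wx": 0,"wy": 0,"wz": 0,"fingers": 0.1},
    {"dx": 0.016,"dy": 0,"dz": 0,"wx": 0,"wy": 0,"wz": 0,"fingers": 0.1},
  ],
)

```text
t: 16.05
ee_pos: [0.6051, -0.0867, 0.0884]
tool_rot: [3.14, 0.016, 1.456]
force: [-4.6, -23.9, 2.4]
finger_gap: 0.275
grip_force: 59.3
```

Request:
servo_tool(
  commands=[
    {"dx": 0,"dy": 0,"dz": 0,"wx": 0,"wy": 0,"wz": 0,"fingers": 0.1},
    {"dx": 0,"dy": 0,"dz": 0,"wx": 0,"wy": 0,"wz": 0,"fingers": 0.1},
    {"dx": 0,"dy": 0,"dz": 0,"wx": 0,"wy": 0,"wz": 0,"fingers": 0.1},
    {"dx": 0,"dy": 0,"dz": 0,"wx": 0,"wy": 0,"wz": 0,"fingers": 0.1},
  ],
)

```text
t: 16.38
ee_pos: [0.6051, -0.0866, 0.0884]
tool_rot: [3.14, 0.016, 1.456]
force: [-5.5, -23.7, 2.9]
finger_gap: 0.272
grip_force: 59.3
```

```bash
python3 - <<'E'
from gauge import *
jaw("pics/j5.png"); st()
list(cartons())
E
```

```text
green y 46.0 to 120.0 x -35.5 37.5
red y 30.5 to 43.5 x 11.5 32.0
white y -70.0 to 120.0 x 36.5 50.0
white y 57.5 to 117.0 x 14.5 31.5
white y -46.5 to 10.5 x -7.5 1.5
white y 30.0 to 37.5 x -5.5 -2.0
white y 74.0 to 117.5 x -16.5 -13.5
white y 58.5 to 72.5 x -16.5 -14.0
{'t': 16.433, 'ee_pos': [0.605, -0.087, 0.088], 'tool_rot': [3.14, 0.016, 1.456], 'force': [-5.152, -23.278, 2.558], 'finger_gap': 0.274, 'grip_force': 59.309, 'joint_positions': [-0.217, 0.541, 0.386, 1.841, -0.25, 0.807, 0.178]}
scene g+ press 20.9 81.9 size [72.7 39.3] ang 84.2 n 302.0
scene g- press -15.9 85.2 size [65.7 35. ] ang 85.8 n 266.0
scene br press 3.4 134.2 size [69.8 31. ] ang -8.2 n 242.0
top g+ press 19.8 81.8 size [72.8 32.5] ang 84.1 n 298.0
top g- press -16.3 86.3 size [64.5 33.2] ang 84.3 n 319.0
top br press 1.2 134.9 size [64.4 31.8] ang -8.3 n 320.0
```

View pics/j5.png

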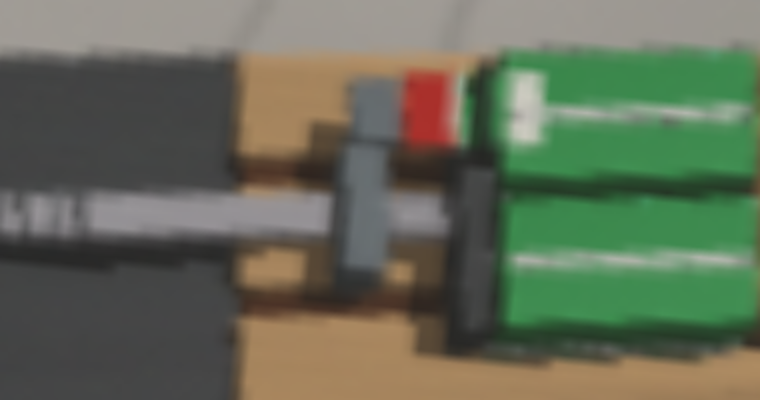

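The pointer (px 482) is in the green at about 14 mm, the cartons are tight, and the trigger is held fully pressed at about 23 N. I'll hand in now.

```bash
python3 -c "
from cell import ticket
print(ticket.job_done())"
```

```text
the job is handed in; nothing more can be done
None
```

I stood both green cartons on the slab and pumped the jaw until the three cartons were tight against the stop. I handed in while still holding the trigger pressed, with the gauge at about 14 mm in the green; the hand-in returned no verdict.

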